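# Load the plate exposure unit

### The job

Press the red release button on the grey exposure unit so that its tray springs out, lay the printing plate flat in the tray between the four corner guides, and push the tray home until it clicks and stays shut. Feel for the click: never press or shove the unit with more than about 20 N, and leave the other things on the bench where they are.

Things in the scene. Friction and masses are not known exactly. Their poses are not given: they have to be found in the camera images.
- exposure_unit: Fixed bench exposure unit for printing plates: dark grey box 160 deep (x) x 230 wide (y) x 66 mm high, amber window on top, lidded but for the tray mouth in its front wall (own x = -80 mm). Origin: centre of its underside, at bench height; own -x is the front, z up. The black timer knob on top (x +28, y -90 mm, 79 mm above the bench) is not used.
- button_top (a point): Centre of the top of the red round release button (24 mm across) on the unit's lid near its front right corner, own x -50, y -93 mm; 75 mm above the bench, 9 above the lid. Pressed down it resists with 1 to 5 N over 7 mm, then bottoms hard. The tray is freed after 3 to 6 mm and springs out within 1 s; then let go.
- tray (a joint): How far the tray stands out (m): 0 latched shut, 0.105 fully out. A spring drives it out (6.5 N shut, 4 N fully out). It clicks only when pushed in past 0, to somewhere from -0.002 to -0.018: this differs each time and cannot be seen. Let go, a latched tray returns to 0 and stays; an unlatched one springs out again.
- tray_front (a point): Mid-width point of the outer face of the tray's pale front block, 40 mm above the bench; block 148 wide, 34 thick, 10 to 52 mm high, 34 mm proud of the front wall when latched. Axes as the unit's: push toward +x. Pushed at 12 mm/s the wrist feels 5 to 8 N, up to 10 N more as the catch rides up, 7 N again at the click, then within 1 mm a stiff buffer (10 N/mm).
- tray_seat (a point): Centre of the plate pocket on the tray floor, 15 mm above the bench, 81 mm behind tray_front; axes as the unit's. Pocket 84 long (x) x 54 wide (y) mm between black chamfered guides 10 mm high (lowest 4 mm upright). Beside its middle, |x| < 26 mm, the floor is free for fingers to 69 mm either side (rim 5 mm high there).
- plate: Printing plate, a rigid block 80 long (x) x 50 wide (y) x 8 mm thick (5 mm aluminium base with 3 mm dark green-blue polymer on it), about 90 g. Origin: centre of its underside. Lies flat on the bench at the right.
- loupe: Black stand loupe, 42 mm across, 40 mm high; origin under its centre. Bystander.
- brayer: Ink roller with a blue roller and red handle, 126 x 170 x 43 mm, lying at the left; origin under its centre. Bystander.
- baren: Round wooden baren with a grip bridge, 103 mm across, 43 mm high, at the left; origin under its centre. Bystander.

How it is judged:
On the way, in this order (a step that is already met when the one before it is completed fails the run):
1. the release is pressed and the tray springs fully out, still empty (value of joint tray above 0.098 m and horizontal distance between plate and tray_seat above 0.02 m), for 0.2 s.
2. the plate lies flat in the pocket of the open tray, let go (value of joint tray above 0.08 m and horizontal distance between plate and tray_seat below 0.005 m and z of plate in the frame of tray_seat below 0.002 m and angle between plate's own z axis and vertical below 0.04 rad and contact force between the fingers and plate below 0.1 N), for 0.2 s.
3. the tray is latched home and stays so untouched, with the plate in it (value of joint tray between -0.003 and 0.003 m and contact force between the fingers and exposure_unit below 0.1 N and horizontal distance between plate and tray_seat below 0.005 m), for 0.4 s.
At the end, for the whole second after the job is handed in: The tray is latched: within 3 mm of its shut place with nothing pushing it. The plate lies flat and still in the tray's pocket, its centre within 5 mm of the pocket's centre (value of joint tray between -0.003 and 0.003 m and horizontal distance between plate and tray_seat below 0.005 m and z of plate in the frame of tray_seat below 0.002 m and angle between plate's own z axis and vertical below 0.04 rad and linear speed of plate below 0.01 m/s); the robot touches nothing.
It fails at once if the robot presses or shoves the unit, its button or its tray with more than 20 N (contact force between any of the fingers, the arm and exposure_unit above 20 N).
It fails at once if another thing on the bench is moved by more than 20 mm (distance of any of loupe, brayer, baren from where it was at the start of the episode above 0.02 m).
It also fails if it takes over 67 s, if anything falls off the work surface, if the arm or the gripper's body presses on something with over 40 N, if the wrist force passes 120 N, or if a joint passes its speed limit or range.

### The arm

A 6-joint arm with a two-finger parallel gripper is mounted at the origin on the work surface; the furniture and walls round the work are solid. World frame = base frame: x ahead of the robot, y to its left, z up, the work surface at z = 0. Lengths are in m, angles in rad, forces in N, time in s.
With the tool pointing down it reaches from about 0.225 to 0.875 m from the base axis. Payload 3.4 kg.
Tool frame: the origin (TCP) lies at the very end of the fingers, on their centre line; the grasp point (between the pads) lies behind it (manip.grasp_offset is the z of the grasp point in the tool frame, in m); z points along the fingers, y is the line along which they close (so a half turn about z gives the same grasp; the last joint's range is limited). The gripper opens to 85 mm and grips with 20 to 120 N. Pads are 22 mm wide; open, the fingers measure 114 mm over their backs; the gripper's body (76 mm by 85 mm) begins 54 mm behind the grasp point. The pads swing forward as they close: fully open they stand 13 mm farther back than shut.
Start: joints at [-1.273, 0.276, 1.505, -0, 1.361, -0.121], TCP at [0.234, -0.525, 0.231] pointing down, gripper open.
Joint ranges: [-2.89, 2.89], [-0.75, 2.08], [0.22, 2.7], [-1.18, 4.32], [0.11, 2.71], [-2.7, 2.7]. Speed limits (rad/s): [2.57, 2.57, 3.14, 3.14, 3.14, 3.14].

### API

Orientations are given as a unit quaternion [w, x, y, z].
In Python, from rig import manip gives the robot as it stands.
- The arm moves only by the shell command python3 -m pendant 'ROWS' [FORCE]. ROWS is JSON, a list of rows, each an object of numbers: "dx", "dy", "dz": the shift along the tool's x, y, z in m; "rx", "ry", "rz": the turn, a rotation vector about the tool's x, y, z in degrees; "hand": the finger opening in m, from 0 to 0.0854. In form: [{"dx": .., "dy": .., "dz": .., "rx": .., "ry": .., "rz": .., "hand": ..}, ...]. A call has 1 to 12 rows; each row shifts and turns the commanded pose from where the row before left it, along the tool's axes as they then stand; what a row does not reach is not made up. A row lasts 1/12 s, in which the tool goes at most 41.7 mm and 7.16 degrees, less where a joint would pass 70% of its speed; a pose out of reach is approached as far as the arm can. A call is refused whole if a number of a shift passes 0.0417 or a number of a turn 7.16, either way. A call with a gripper value outside its range is refused whole. The fingers move at their own pace and stop on an object; FORCE is the grip in N (left out, the last holds). Time passes only in rows, so rows that do not move let the fingers close. It gives the time, the measured TCP pose, the force, the opening and the grip force at its end, in the units of the state.
- manip.get_state(): the state, without advancing time (a new reading comes with each control period).
- manip.get_image(name): name is "side" or "top"; returns a dict with "frame" (384x512x3 uint8, red, green, blue), "fx", "fy", "cx", "cy" (pixels), "position" and "attitude" of the camera in the world. Camera axes: x right, y up, looking along -z (the intrinsics and any distortion apply to the point x, -y, -z); pixel columns grow to the right and rows downward; lengths in m; the calibration is good to about 2 mm. A picture is of the moment at which its call begins. There is no depth.
- manip.sign_off(): hands the job in; it is judged then, once.
The state is a dict: "clock": time; "qpos": joint angles; "qd": joint speeds; "effort": joint torques, N m; "position": TCP position; "ee_rot": TCP orientation; "contact_force": force on the tool from outside, world axes, zero at the start; "moment": the same for the moment, N m; "width": finger opening in m; "gripper_force": force on a finger pad.
Only numpy, scipy, OpenCV 4.12 (cv2) and the standard library are available. Lean on these libraries where they do the work, as an engineer would, in place of code of your own. Each camera call takes 0.05 s, during which the arm holds its last target. There are 200 camera calls.

## Working session

There is one attempt and no reset: what is moved stays moved. The work goes in short steps, Python scripts to look and compute and a shell command to move; the robot and the scene stay as the last step left them, time stands still between calls to the robot, and variables do not carry over. Pictures are saved under pics/ and viewed, at most 10 in all, crops included, and the job is handed in when it is done.

```bash
ls; mkdir -p pics; python3 - <<'E'
from rig import manip
import cv2
s=manip.get_state();print(s, manip.grasp_offset)
for n in("top","side"):
    d=manip.get_image(n);cv2.imwrite(f"pics/{n}0.png",d["frame"][:,:,::-1]);print({k:v for k,v in d.items() if k!="frame"})
E
```

```text
pics
{'clock': 0.0, 'qpos': array([-1.27295534e+00,  2.76624098e-01,  1.50613739e+00,  3.81502134e-06,
        1.36065515e+00, -1.20990958e-01]), 'qd': array([-0.00084358,  0.00113694,  0.00036097, -0.00143679, -0.0017758 ,
        0.00046593]), 'effort': array([-4.57784627e-04, -4.16774333e+01, -2.45802426e+01, -9.09161463e-05,
        1.10528211e-02,  1.91978410e-05]), 'position': array([ 0.23369863, -0.52480632,  0.23042139]), 'ee_rot': array([-9.08594060e-04,  9.78152171e-01,  2.07888189e-01, -7.86799970e-05]), 'contact_force': array([ 0.83287765, -0.75469108, -0.27990549]), 'moment': array([ 0.0503515 ,  0.00829961, -0.01687501]), 'gripper_force': 0.0, 'width': 0.08523918750146055} -0.0187
{'fx': 461.8084113567353, 'fy': 461.8084113567353, 'cx': 260.4683898635214, 'cy': 188.05605636076208, 'position': array([0.32358208, 0.05150102, 1.29221294]), 'attitude': array([-0.69963221, -0.07163694,  0.05674017,  0.70863493])}
{'fx': 391.1227113502014, 'fy': 391.1227113502014, 'cx': 251.8369158024863, 'cy': 188.11631822073667, 'position': array([ 0.57843997, -0.93055603,  0.78493413]), 'attitude': array([ 8.89850861e-01,  4.55911102e-01, -6.05942177e-05,  1.76212464e-02])}
```

View pics/top0.png

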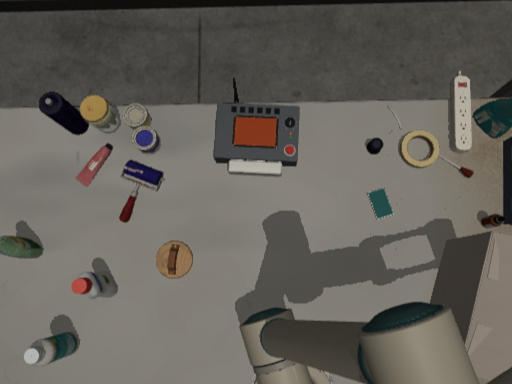

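View pics/side0.png

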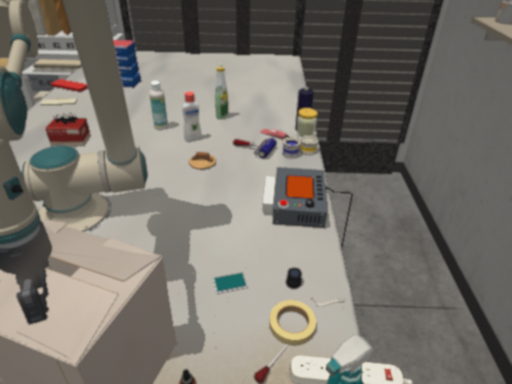

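The top view shows the unit at about (257,133), the button at (289,150), the tray block at (255,167) and the plate at (381,203). In the side view the button is at (283,203) and the plate at (230,282). Next I'll measure them.

```bash
cat > h.py <<'E'
import numpy as np,cv2
from rig import manip
from scipy.spatial.transform import Rotation as R
def ray(d,uv):
    q=d["attitude"];r=R.from_quat([q[1],q[2],q[3],q[0]])
    v=np.array([(uv[0]-d["cx"])/d["fx"],-(uv[1]-d["cy"])/d["fy"],-1.])
    return d["position"],r.apply(v)
def plane(d,uv,z):
    p,v=ray(d,uv);return p+v*(z-p[2])/v[2]
def tri(d1,u1,d2,u2):
    A=[];b=[]
    for d,u in((d1,u1),(d2,u2)):
        p,v=ray(d,u);v=v/np.linalg.norm(v);M=np.eye(3)-np.outer(v,v);A.append(M);b.append(M@p)
    return np.linalg.lstsq(np.vstack(A),np.hstack(b),rcond=None)[0]
def blob(d,lo,hi,box,n=1):
    hsv=cv2.cvtColor(d["frame"],cv2.COLOR_RGB2HSV);m=cv2.inRange(hsv,lo,hi)
    k=np.zeros_like(m);x0,y0,x1,y1=box;k[y0:y1,x0:x1]=m[y0:y1,x0:x1]
    c=max(cv2.findContours(k,cv2.RETR_EXTERNAL,cv2.CHAIN_APPROX_NONE)[0],key=cv2.contourArea)
    M=cv2.moments(c);return c,np.array([M["m10"]/M["m00"],M["m01"]/M["m00"]])
def rect(d,c,z):  # min-area rectangle of contour on plane z (metric)
    P=np.array([plane(d,p[0],z)[:2] for p in c],np.float32);r=cv2.minAreaRect(P)
    b=cv2.boxPoints(r);e=b[1]-b[0],b[2]-b[1];L=max(e,key=np.linalg.norm)
    return np.array(r[0]),sorted(r[1]),np.degrees(np.arctan2(L[1],L[0]))
E
python3 - <<'E'
from h import *
t=manip.get_image("top");s=manip.get_image("side")
for d,bx in((t,(360,180,400,225)),(s,(205,265,255,300))):
    c,p=blob(d,(75,60,30),(105,255,255),bx);print("plate",p,cv2.contourArea(c),rect(d,c,.008),plane(d,p,.008))
B=[]
for d,bx in((t,(275,140,300,160)),(s,(272,195,292,210))):
    for lo,hi in (((170,120,100),(180,255,255)),((0,120,100),(6,255,255))):
        try:
            c,p=blob(d,lo,hi,bx);print("btn",lo,p,cv2.contourArea(c),plane(d,p,.075))
        except Exception as e:print(e)
for d,bx in((t,(220,155,290,180)),(s,(255,170,285,220))):
    c,p=blob(d,(0,0,185),(180,60,255),bx);print("block",p,cv2.contourArea(c),rect(d,c,.052))
c,p=blob(t,(0,0,20),(180,120,95),(205,95,305,172));print("unit",p,rect(t,c,.066))
for n,d in(("t",t),("s",s)):
    f=d["frame"][:,:,::-1];x,y=(205,90) if n=="t" else (205,160)
    g=f[y:y+140,x:x+200] if n=="t" else f[y:y+140,x:x+140]
    cv2.imwrite(f"pics/{n}1.png",cv2.resize(g,None,fx=4,fy=4,interpolation=cv2.INTER_CUBIC))
E
```

```text
plate [380.19584439 202.87931034] 377.0 (array([ 0.51312941, -0.2567451 ]), [0.04439038038253784, 0.07319173961877823], np.float32(17.056576)) [ 0.51278077 -0.25687501  0.008     ]
plate [229.53648915 281.68343195] 338.0 (array([ 0.51386142, -0.26205227]), [0.04347492381930351, 0.0723937526345253], np.float32(16.969395)) [ 0.5132149  -0.26263121  0.008     ]
max() iterable argument is empty
btn (0, 120, 100) [289.46184739 149.47389558] 41.5 [ 0.65300693 -0.00393612  0.075     ]
max() iterable argument is empty
btn (0, 120, 100) [283.         202.10144928] 23.0 [ 0.65359645 -0.01066373  0.075     ]Traceback (most recent call last):
  File "<stdin>", line 12, in <module>
  File "h.py", line 19, in blob
    M=cv2.moments(c);return c,np.array([M["m10"]/M["m00"],M["m01"]/M["m00"]])
                                        ~~~~~~~~^~~~~~~~~
ZeroDivisionError: float division by zero
```

```bash
python3 - <<'E'
from h import *
t=manip.get_image("top");s=manip.get_image("side")
print(t["frame"][167,255],s["frame"][195,269],t["frame"][110,220],t["frame"][160,250],t["frame"][180,250])
for n,d,bx in(("t",t,(220,155,290,180)),("s",s,(255,170,285,220))):
  for v in (150,170):
    c,p=blob(d,(0,0,v),(180,90,255),bx);print("block",v,p,cv2.contourArea(c),rect(d,c,.052))
for d,bx in((t,(225,105,285,155)),(s,(280,165,320,205))):
    c,p=blob(d,(0,150,100),(14,255,255),bx);print("win",p,rect(d,c,.066))
c,p=blob(t,(0,0,10),(180,130,95),(205,95,305,172));print("unit",p,rect(t,c,.066))
f=t["frame"][:,:,::-1][90:225,210:410];g=s["frame"][:,:,::-1][160:295,205:340]
cv2.imwrite("pics/c1.png",cv2.resize(f,None,fx=4,fy=4,interpolation=cv2.INTER_CUBIC))
cv2.imwrite("pics/c2.png",cv2.resize(g,None,fx=4,fy=4,interpolation=cv2.INTER_CUBIC))
E
```

```text
[180 178 168] [226 224 218] [66 70 70] [99 98 96] [135 131 123]
block 150 [254.59496327 166.46764603] 476.5 (array([0.61326611, 0.09239797]), [0.03143705055117607, 0.14201600849628448], np.float32(86.27158))
block 170 [254.83648592 166.79234973] 396.5 (array([0.61155456, 0.09137496]), [0.025364166125655174, 0.13870106637477875], np.float32(86.40514))
block 150 [263.79995762 191.29624921] 786.5 (array([0.60343754, 0.0664795 ]), [0.0686861127614975, 0.26126769185066223], np.float32(-88.58191))
block 170 [263.47686433 190.8416442 ] 742.0 (array([0.60343754, 0.0664795 ]), [0.0686861127614975, 0.26126769185066223], np.float32(-88.58191))
win [254.98071496 131.38962057] (array([0.70963746, 0.08955106]), [0.08052051067352295, 0.11336641013622284], np.float32(86.20885))
win [299.61083581 186.54542451] (array([0.71021575, 0.08638497]), [0.0817565992474556, 0.11782875657081604], np.float32(86.660995))
unit [255.85233851 128.08447426] (array([0.70838583, 0.0925441 ]), [0.21293413639068604, 0.2778600752353668], np.float32(88.875694))
```

View pics/c1.png

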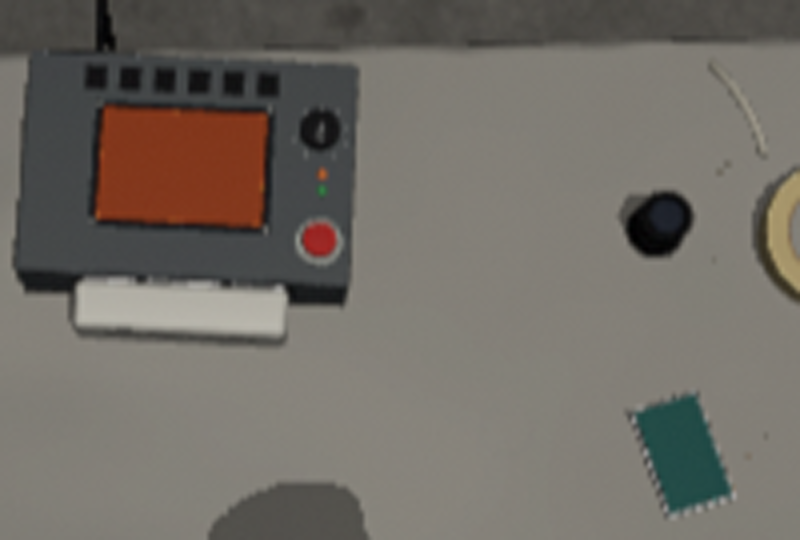

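View pics/c2.png

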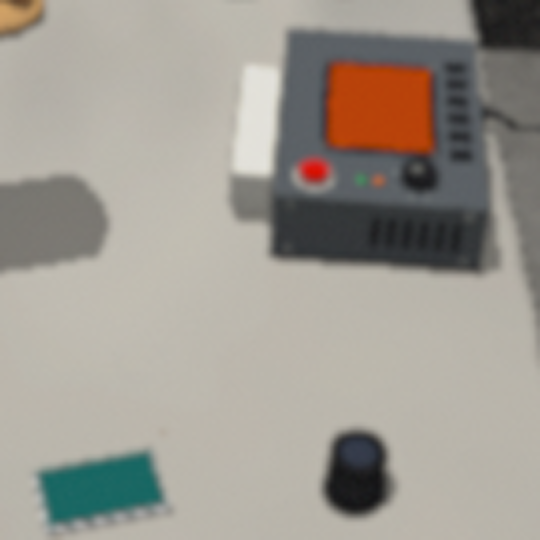

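The crops confirm the masks: the button sits in the unit's front-right corner, the plate lies clear, and the pale block is in front. The block centre matches what the button position predicts. The yaws are about -3.7° for the unit and 17° for the plate. The top and side views disagree by about 4 mm in y, so I'll refine that by contact. Now I'll lift, close the hand and move over the button.

```bash
cat > go.py <<'E'
import sys;from h import *
def go(x,y,z,head=None):
    s=manip.get_state();q=s["ee_rot"];r=R.from_quat([q[1],q[2],q[3],q[0]])
    ax=r.as_matrix();h=np.degrees(np.arctan2(ax[1,0],ax[0,0]))
    d=r.inv().apply(np.array([x,y,z])-s["position"])
    print("t%.2f"%s["clock"],"pos",s["position"].round(4),"head %.2f"%h,"tilt",ax[:2,2].round(4),"F",s["contact_force"].round(2),"w %.4f"%s["width"])
    print("d tool mm",(d*1000).round(1),"rz", None if head is None else round(h-head,2))
if __name__=="__main__": go(*map(float,sys.argv[1:]))
E
python3 -m pendant '[{"dz":-0.03,"hand":0},{"dz":-0.03},{"dx":0.0297,"dy":-0.0152},{"dx":0.0297,"dy":-0.0152},{"dx":0.0297,"dy":-0.0152},{"dx":0.0297,"dy":-0.0152},{"dx":0.0297,"dy":-0.0152},{"dx":0.0297,"dy":-0.0152},{"dx":0.0297,"dy":-0.0152},{"dx":0.0297,"dy":-0.0152},{"dx":0.0297,"dy":-0.0152},{"dx":0.0297,"dy":-0.0152}]' 30
python3 -m pendant '[{"dx":0.0297,"dy":-0.0152},{"dx":0.0297,"dy":-0.0152},{"dx":0.0297,"dy":-0.0152},{"dx":0.0297,"dy":-0.0152},{"dx":0.0297,"dy":-0.0152},{"dx":0.0297,"dy":-0.0152},{"dx":0.0297,"dy":-0.0152},{"dx":0.0297,"dy":-0.0152},{"dx":0.0297,"dy":-0.0152},{"dx":0.0297,"dy":-0.0152},{},{}]'
python3 go.py .653 -.006 .085
```

```text
t0.30 pos [ 0.2338 -0.5252  0.231 ] head 24.00 tilt [-0.0001  0.0005] F [ 0.04 -0.13  0.1 ] w 0.0853
d tool mm [ 594.1 -303.7  146.2] rz Noneinvalid input
invalid input
```

```bash
python3 -m pendant '[{"dz":-0.03}]'; echo ---; python3 -m pendant '[{"dx":0,"dy":0,"dz":-0.02,"rx":0,"ry":0,"rz":0,"hand":0}]' 30; python3 -m pendant --help | head
```

```text
---
clock: 0.38
position: [0.2331, -0.5229, 0.2476]
ee_rot: [-0.004, 0.978, 0.208, -0.0]
contact_force: [0.5, 0.3, -1.0]
width: 0.0756
gripper_force: 0.0invalid input
invalid input: not JSON, or not a number
```

```bash
python3 -m pendant '[{"dx":0,"dy":0,"dz":-0.03,"rx":0,"ry":0,"rz":0,"hand":0},{"dx":0.0297,"dy":-0.0152,"dz":0,"rx":0,"ry":0,"rz":0,"hand":0},{"dx":0.0297,"dy":-0.0152,"dz":0,"rx":0,"ry":0,"rz":0,"hand":0},{"dx":0.0297,"dy":-0.0152,"dz":0,"rx":0,"ry":0,"rz":0,"hand":0},{"dx":0.0297,"dy":-0.0152,"dz":0,"rx":0,"ry":0,"rz":0,"hand":0},{"dx":0.0297,"dy":-0.0152,"dz":0,"rx":0,"ry":0,"rz":0,"hand":0},{"dx":0.0297,"dy":-0.0152,"dz":0,"rx":0,"ry":0,"rz":0,"hand":0},{"dx":0.0297,"dy":-0.0152,"dz":0,"rx":0,"ry":0,"rz":0,"hand":0},{"dx":0.0297,"dy":-0.0152,"dz":0,"rx":0,"ry":0,"rz":0,"hand":0},{"dx":0.0297,"dy":-0.0152,"dz":0,"rx":0,"ry":0,"rz":0,"hand":0},{"dx":0.0297,"dy":-0.0152,"dz":0,"rx":0,"ry":0,"rz":0,"hand":0},{"dx":0.0297,"dy":-0.0152,"dz":0,"rx":0,"ry":0,"rz":0,"hand":0}]' 30
python3 go.py .653 -.006 .085
```

```text
clock: 1.38
position: [0.4651, -0.2383, 0.2814]
ee_rot: [0.0, 0.978, 0.208, 0.0]
contact_force: [-0.5, 0.2, -0.0]
width: 0.0002
gripper_force: 0.0
t1.38 pos [ 0.4651 -0.2383  0.2814] head 24.00 tilt [ 0.0003 -0.0003] F [-0.48  0.15 -0.01] w 0.0002
d tool mm [ 266.1 -135.8  196.4] rz None
```

```bash
python3 -m pendant '[{"dx":0.0266,"dy":-0.0136,"dz":0.017,"rx":0,"ry":0,"rz":0,"hand":0},{"dx":0.0266,"dy":-0.0136,"dz":0.017,"rx":0,"ry":0,"rz":0,"hand":0},{"dx":0.0266,"dy":-0.0136,"dz":0.017,"rx":0,"ry":0,"rz":0,"hand":0},{"dx":0.0266,"dy":-0.0136,"dz":0.017,"rx":0,"ry":0,"rz":0,"hand":0},{"dx":0.0266,"dy":-0.0136,"dz":0.017,"rx":0,"ry":0,"rz":0,"hand":0},{"dx":0.0266,"dy":-0.0136,"dz":0.017,"rx":0,"ry":0,"rz":0,"hand":0},{"dx":0.0266,"dy":-0.0136,"dz":0.017,"rx":0,"ry":0,"rz":0,"hand":0},{"dx":0.0266,"dy":-0.0136,"dz":0.017,"rx":0,"ry":0,"rz":0,"hand":0},{"dx":0.0266,"dy":-0.0136,"dz":0.017,"rx":0,"ry":0,"rz":0,"hand":0},{"dx":0.0266,"dy":-0.0136,"dz":0.017,"rx":0,"ry":0,"rz":0,"hand":0},{"dx":0,"dy":0,"dz":0,"rx":0,"ry":0,"rz":0,"hand":0},{"dx":0,"dy":0,"dz":0,"rx":0,"ry":0,"rz":0,"hand":0}]'
python3 go.py .653 -.006 .080
python3 - <<'E'
from h import *
a=[cv2.resize(manip.get_image(n)["frame"][y:y+120,x:x+160,::-1],(400,300),interpolation=cv2.INTER_CUBIC) for n,x,y in(("side",200,130),("top",200,90))]
cv2.imwrite("pics/d.png",np.hstack(a))
E
```

```text
clock: 2.38
position: [0.6517, -0.0059, 0.1095]
ee_rot: [-0.0, 0.978, 0.209, -0.002]
contact_force: [-0.7, -1.6, 0.4]
width: 0.0001
gripper_force: 0.0
t2.38 pos [ 0.6517 -0.0059  0.1095] head 24.15 tilt [-0.0032  0.0001] F [-0.67 -1.61  0.38] w 0.0001
d tool mm [ 1.2  0.6 29.5] rz None
```

View pics/d.png

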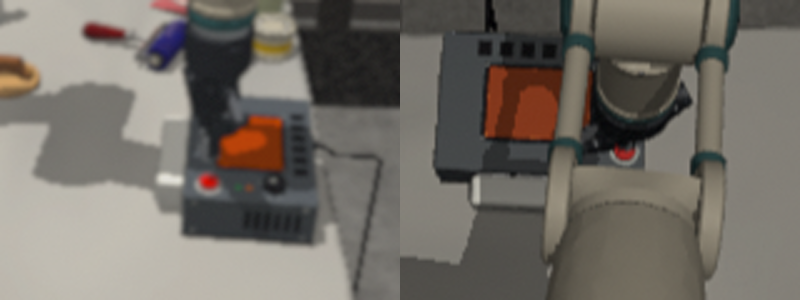

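The side crop shows the closed fingertip near full-image (285,188), just above and in line with the button at (283,203). The top crop has the button partly visible under the hand. I'll check the tip's predicted pixel against what is seen, then descend to just above the button.

```bash
cat >> h.py <<'E'
def proj(d,P):
    q=d["attitude"];r=R.from_quat([q[1],q[2],q[3],q[0]]);v=r.inv().apply(np.array(P)-d["position"])
    return d["cx"]-d["fx"]*v[0]/v[2], d["cy"]+d["fy"]*v[1]/v[2]
E
python3 -m pendant '[{"dx":0.001,"dy":0.0005,"dz":0.014,"rx":0,"ry":0,"rz":0,"hand":0},{"dx":0,"dy":0,"dz":0.014,"rx":0,"ry":0,"rz":0,"hand":0},{"dx":0,"dy":0,"dz":0,"rx":0,"ry":0,"rz":0,"hand":0},{"dx":0,"dy":0,"dz":0,"rx":0,"ry":0,"rz":0,"hand":0}]'
python3 - <<'E'
from h import *
d=manip.get_image("side");s=manip.get_state();print(s["position"],s["contact_force"],proj(d,s["position"]))
g=d["frame"][165:220,255:315,::-1];cv2.imwrite("pics/e.png",cv2.resize(g,None,fx=10,fy=10,interpolation=cv2.INTER_CUBIC))
E
```

```text
clock: 2.82
position: [0.6524, -0.0085, 0.0838]
ee_rot: [0.0, 0.978, 0.207, -0.0]
contact_force: [-0.3, 0.4, 0.9]
width: 0.0002
gripper_force: 0.0
[ 0.65316443 -0.00840409  0.08446784] [0.57487453 0.31652198 0.62227808] (np.float64(283.0291798271096), np.float64(199.09692456132524))
```

View pics/e.png

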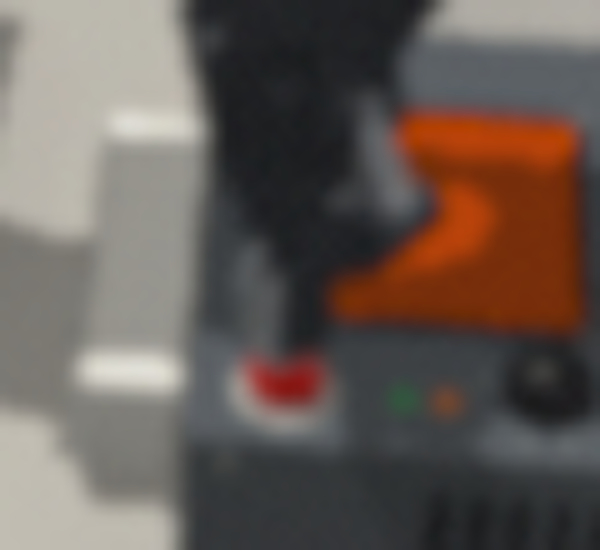

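The tip is over the red button: it shows at about (283,200) and was predicted at (283,199). So the side camera agrees with the arm. Now I'll press.

```bash
python3 -m pendant '[{"dx":0,"dy":0,"dz":0.003,"rx":0,"ry":0,"rz":0,"hand":0},{"dx":0,"dy":0,"dz":0.003,"rx":0,"ry":0,"rz":0,"hand":0},{"dx":0,"dy":0,"dz":0.003,"rx":0,"ry":0,"rz":0,"hand":0},{"dx":0,"dy":0,"dz":0.002,"rx":0,"ry":0,"rz":0,"hand":0},{"dx":0,"dy":0,"dz":0.001,"rx":0,"ry":0,"rz":0,"hand":0},{"dx":0,"dy":0,"dz":0,"rx":0,"ry":0,"rz":0,"hand":0}]'
python3 -m pendant '[{"dx":0,"dy":0,"dz":0.001,"rx":0,"ry":0,"rz":0,"hand":0},{"dx":0,"dy":0,"dz":0.001,"rx":0,"ry":0,"rz":0,"hand":0},{"dx":0,"dy":0,"dz":0,"rx":0,"ry":0,"rz":0,"hand":0}]'
python3 -m pendant '[{"dx":0,"dy":0,"dz":0.001,"rx":0,"ry":0,"rz":0,"hand":0},{"dx":0,"dy":0,"dz":0,"rx":0,"ry":0,"rz":0,"hand":0},{"dx":0,"dy":0,"dz":0,"rx":0,"ry":0,"rz":0,"hand":0},{"dx":0,"dy":0,"dz":0,"rx":0,"ry":0,"rz":0,"hand":0},{"dx":0,"dy":0,"dz":0,"rx":0,"ry":0,"rz":0,"hand":0}]'
python3 - <<'E'
from h import *
d=manip.get_image("side")
for v in(150,185):
    c,p=blob(d,(0,0,v),(180,60,255),(215,165,275,225));print(p,cv2.contourArea(c),c[:,0].min(0),c[:,0].max(0))
E
```

```text
clock: 3.37
position: [0.6534, -0.0075, 0.0713]
ee_rot: [0.0, 0.978, 0.208, 0.0]
contact_force: [0.2, -1.4, 3.0]
width: -0.0
gripper_force: 1.5
clock: 3.62
position: [0.6534, -0.0075, 0.0694]
ee_rot: [0.0, 0.978, 0.208, 0.0]
contact_force: [-0.4, -0.5, 3.1]
width: -0.0004
gripper_force: 1.8
clock: 4.03
position: [0.6533, -0.0075, 0.0684]
ee_rot: [0.0, 0.978, 0.208, 0.0]
contact_force: [1.2, -0.6, 3.3]
width: 0.0002
gripper_force: 2.0
[235.48383898 213.07257585] 840.5 [215 180] [272 224]
[236.83876221 217.4242671 ] 614.0 [215 199] [270 224]
```

```bash
python3 -m pendant '[{"dx":0,"dy":0,"dz":-0.02,"rx":0,"ry":0,"rz":0,"hand":0},{"dx":0,"dy":0,"dz":-0.035,"rx":0,"ry":0,"rz":0,"hand":0},{"dx":0,"dy":0,"dz":-0.035,"rx":0,"ry":0,"rz":0,"hand":0.0854},{"dx":-0.026,"dy":0.0195,"dz":0,"rx":0,"ry":0,"rz":0,"hand":0.0854},{"dx":-0.026,"dy":0.0195,"dz":0,"rx":0,"ry":0,"rz":0,"hand":0.0854},{"dx":-0.026,"dy":0.0195,"dz":0,"rx":0,"ry":0,"rz":0,"hand":0.0854},{"dx":-0.026,"dy":0.0195,"dz":0,"rx":0,"ry":0,"rz":0,"hand":0.0854},{"dx":-0.026,"dy":0.0195,"dz":0,"rx":0,"ry":0,"rz":0,"hand":0.0854},{"dx":-0.026,"dy":0.0195,"dz":0,"rx":0,"ry":0,"rz":0,"hand":0.0854},{"dx":-0.026,"dy":0.0195,"dz":0,"rx":0,"ry":0,"rz":0,"hand":0.0854},{"dx":-0.026,"dy":0.0195,"dz":0,"rx":0,"ry":0,"rz":0,"hand":0.0854},{"dx":-0.026,"dy":0.0195,"dz":0,"rx":0,"ry":0,"rz":7,"hand":0.0854}]'
python3 go.py .5135 -.2615 .06 17.05
python3 - <<'E'
from h import *
a=[cv2.resize(manip.get_image(n)["frame"][y:y+120,x:x+150,::-1],(400,320),interpolation=cv2.INTER_CUBIC) for n,x,y in(("side",190,160),("top",205,90))]
cv2.imwrite("pics/f.png",np.hstack(a))
E
```

```text
clock: 5.08
position: [0.5093, -0.2632, 0.1574]
ee_rot: [-0.001, 0.989, 0.147, -0.001]
contact_force: [-0.6, -0.1, 0.2]
width: 0.0854
gripper_force: 0.0
t5.08 pos [ 0.5093 -0.2632  0.1574] head 16.88 tilt [-0.0014  0.0018] F [-0.62 -0.11  0.23] w 0.0854
d tool mm [ 4.6 -0.2 97.4] rz -0.17
```

View pics/f.png

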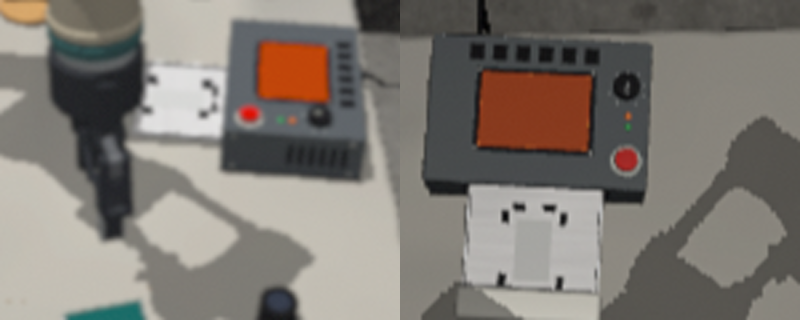

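The tray has sprung out, and the pocket's black guides show in the top crop at x 500–565, y 205–285. Nothing blocks the plate, which is under the hand. Next I'll descend over it.

```bash
python3 -m pendant '[{"dx":0.0023,"dy":0,"dz":0.025,"rx":0,"ry":0,"rz":0,"hand":0.07},{"dx":0.0023,"dy":0,"dz":0.03,"rx":0,"ry":0,"rz":0,"hand":0.07},{"dx":0,"dy":0,"dz":0.03,"rx":0,"ry":0,"rz":0,"hand":0.07},{"dx":0,"dy":0,"dz":0.03,"rx":0,"ry":0,"rz":0,"hand":0.07},{"dx":0,"dy":0,"dz":0.02,"rx":0,"ry":0,"rz":0,"hand":0.07},{"dx":0,"dy":0,"dz":0.01,"rx":0,"ry":0,"rz":0,"hand":0.07},{"dx":0,"dy":0,"dz":0,"rx":0,"ry":0,"rz":0,"hand":0.07},{"dx":0,"dy":0,"dz":0,"rx":0,"ry":0,"rz":0,"hand":0.07}]'
python3 go.py .5135 -.2615 .00 17.05
python3 - <<'E'
from h import *
t=manip.get_image("top")
f=t["frame"][85:215,210:300,::-1];cv2.imwrite("pics/top2.png",t["frame"][:,:,::-1])
hsv=cv2.cvtColor(t["frame"],cv2.COLOR_RGB2HSV);m=(hsv[...,2]<70).astype(np.uint8);m[:166]=0;m[205:]=0;m[:,:232]=0;m[:,278:]=0
n,l,st,ce=cv2.connectedComponentsWithStats(m)
for i in range(1,n):
    if st[i,4]>=2: print(st[i],ce[i].round(1),plane(t,ce[i],.025)[:2].round(4))
s=manip.get_image("side");hs=cv2.cvtColor(s["frame"],cv2.COLOR_RGB2HSV);m=(hs[...,2]<110).astype(np.uint8);m[:183]=0;m[208:]=0;m[:,:238]=0;m[:,273:]=0
n,l,st,ce=cv2.connectedComponentsWithStats(m);print("side")
for i in range(1,n):
    if st[i,4]>=2: print(st[i],ce[i].round(1),plane(s,ce[i],.02)[:2].round(4))
g=s["frame"][170:310,190:330,::-1]
cv2.imwrite("pics/g.png",np.hstack([cv2.resize(f,(360,520),interpolation=cv2.INTER_CUBIC),cv2.resize(g,(440,520),interpolation=cv2.INTER_CUBIC)]))
E
```

```text
clock: 5.85
position: [0.5154, -0.261, 0.0131]
ee_rot: [-0.0, 0.989, 0.148, -0.0]
contact_force: [0.4, 0.4, -0.2]
width: 0.0702
gripper_force: 0.0
t5.85 pos [ 0.5154 -0.261   0.0131] head 17.03 tilt [-0.0004  0.0007] F [ 0.43  0.35 -0.17] w 0.0702
d tool mm [-2.  -0.1 13.1] rz -0.02
[248 167   4   2   6] [249.5 167.3] [0.6165 0.1073]
[259 167   4   2   8] [260.5 167.5] [0.6155 0.0763]
[243 169   3   4   8] [244.2 170.6] [0.6073 0.1221]
[265 170   2   4   7] [265.6 171.7] [0.6032 0.0622]
[242 193   3   4   9] [242.7 194.4] [0.5394 0.1268]
[264 194   2   5   9] [264.4 195.8] [0.5347 0.0662]
side
[238 183  13  25 237] [242.5 194.9] [0.5283 0.0921]
[267 191   2   2   4] [267.5 191.5] [0.61   0.1153]
[266 202   1   2   2] [266.  202.5] [0.6051 0.0557]
```

View pics/g.png

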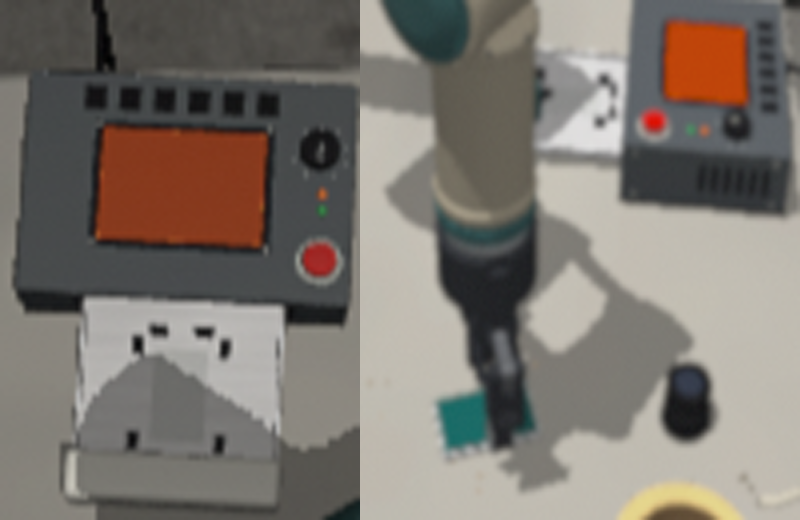

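```bash
python3 -m pendant '[{"dx":-0.002,"dy":0,"dz":0.005,"rx":0,"ry":0,"rz":0,"hand":0.062},{"dx":0,"dy":0,"dz":0.005,"rx":0,"ry":0,"rz":0,"hand":0.062},{"dx":0,"dy":0,"dz":0,"rx":0,"ry":0,"rz":0,"hand":0.062},{"dx":0,"dy":0,"dz":0,"rx":0,"ry":0,"rz":0,"hand":0.062}]' 20;  python3 -m pendant '[{"dx":0,"dy":0,"dz":0.001,"rx":0,"ry":0,"rz":0,"hand":0.062},{"dx":0,"dy":0,"dz":0.001,"rx":0,"ry":0,"rz":0,"hand":0.062},{"dx":0,"dy":0,"dz":0,"rx":0,"ry":0,"rz":0,"hand":0.062}]' ; python3 -m pendant '[{"dx":0,"dy":0,"dz":0.001,"rx":0,"ry":0,"rz":0,"hand":0.062},{"dx":0,"dy":0,"dz":0.001,"rx":0,"ry":0,"rz":0,"hand":0.062},{"dx":0,"dy":0,"dz":0,"rx":0,"ry":0,"rz":0,"hand":0.062}]'
```

```text
clock: 6.28
position: [0.513, -0.2621, 0.0034]
ee_rot: [-0.0, 0.989, 0.148, -0.0]
contact_force: [-0.2, 0.1, -0.6]
width: 0.0619
gripper_force: 0.0
clock: 6.53
position: [0.5132, -0.2621, 0.0012]
ee_rot: [0.0, 0.989, 0.148, -0.0]
contact_force: [-0.2, 0.0, 0.0]
width: 0.0621
gripper_force: 0.0
clock: 6.78
position: [0.5131, -0.262, -0.0009]
ee_rot: [-0.0, 0.989, 0.148, -0.0]
contact_force: [0.9, 0.2, -0.3]
width: 0.0615
gripper_force: 0.0
```

```bash
python3 -m pendant '[{"dx":0,"dy":0,"dz":0.001,"rx":0,"ry":0,"rz":0,"hand":0.054},{"dx":0,"dy":0,"dz":0,"rx":0,"ry":0,"rz":0,"hand":0.044},{"dx":0,"dy":0,"dz":0,"rx":0,"ry":0,"rz":0,"hand":0.044},{"dx":0,"dy":0,"dz":0,"rx":0,"ry":0,"rz":0,"hand":0.044},{"dx":0,"dy":0,"dz":0,"rx":0,"ry":0,"rz":0,"hand":0.044}]' 30; python3 go.py .513 -.262 .002
python3 - <<'E'
from h import *
for n,bx in(("top",(360,180,400,225)),("side",(205,265,255,300))):
    d=manip.get_image(n)
    try: c,p=blob(d,(75,60,30),(105,255,255),bx);print(n,p,cv2.contourArea(c),rect(d,c,.008),c[:,0].min(0),c[:,0].max(0))
    except Exception as e:print(n,e)
E
```

```text
clock: 7.2
position: [0.5132, -0.2621, -0.0017]
ee_rot: [0.0, 0.989, 0.148, 0.0]
contact_force: [0.4, 0.1, 0.6]
width: 0.049
gripper_force: 31.4
t7.20 pos [ 0.5132 -0.2621 -0.0017] head 16.99 tilt [ 0.0001 -0.0001] F [0.36 0.09 0.65] w 0.0490
d tool mm [-0.2 -0.2 -3.7] rz None
top [374.21025641 194.01538462] 32.5 (array([ 0.53654164, -0.24520648]), [0.020064324140548706, 0.02686280943453312], np.float32(-74.768684)) [370 190] [379 199]
side [222.27272727 283.89786756] 148.5 (array([ 0.49624988, -0.26972607]), [0.034224823117256165, 0.04638763144612312], np.float32(-73.030594)) [215 276] [228 291]
```

```bash
python3 - <<'E'
from h import *
def mask(f): return cv2.inRange(cv2.cvtColor(f,cv2.COLOR_RGB2HSV),(75,60,30),(105,255,255))
old={n:mask(cv2.imread(f"pics/{n}0.png")[:,:,::-1].copy()) for n in("top","side")}
for n in("top","side"):
    f=manip.get_image(n)["frame"];m=mask(f);o=old[n]
    if n=="side":
        for c in range(214,230,2): print(c,[ (np.where(k[265:300,c])[0]+265)[[0,-1]] if k[265:300,c].any() else None for k in(o,m)])
    else:
        for r in range(188,220,2): print("r",r,[ (np.where(k[r,360:400])[0]+360)[[0,-1]] if k[r,360:400].any() else None for k in(o,m)])
E
```

```text
r 188 [None, None]
r 190 [array([378, 383]), array([378, 379])]
r 192 [array([371, 384]), array([372, 378])]
r 194 [array([369, 385]), array([371, 387])]
r 196 [array([370, 386]), array([371, 384])]
r 198 [array([371, 386]), array([372, 381])]
r 200 [array([371, 387]), None]
r 202 [array([372, 388]), None]
r 204 [array([373, 389]), None]
r 206 [array([373, 389]), None]
r 208 [array([374, 390]), None]
r 210 [array([375, 391]), None]
r 212 [array([376, 392]), None]
r 214 [array([376, 388]), None]
r 216 [array([377, 381]), None]
r 218 [None, None]
214 [None, None]
216 [array([278, 285]), array([279, 285])]
218 [array([278, 290]), array([279, 291])]
220 [array([277, 290]), array([278, 291])]
222 [array([277, 289]), array([278, 291])]
224 [array([276, 289]), array([277, 290])]
226 [array([276, 289]), array([276, 290])]
228 [array([276, 288]), array([278, 288])]
```

The grip is firm (width 0.049). Gripping pulled the plate about 1 px toward −y in both views, so the true y is the mean of the two cameras. Seat estimate: (0.5715, 0.0918), yaw −3.75°. The plate centre is about 1 mm ahead of the TCP. I'll carry it over.

```bash
python3 -m pendant '[{"dx":0,"dy":0,"dz":-0.01,"rx":0,"ry":0,"rz":0,"hand":0.044},{"dx":0,"dy":0,"dz":-0.025,"rx":0,"ry":0,"rz":0,"hand":0.044},{"dx":0,"dy":0,"dz":-0.03,"rx":0,"ry":0,"rz":0,"hand":0.044},{"dx":0,"dy":0,"dz":-0.03,"rx":0,"ry":0,"rz":0,"hand":0.044},{"dx":0.0132,"dy":-0.0268,"dz":0,"rx":0,"ry":0,"rz":0,"hand":0.044},{"dx":0.0132,"dy":-0.0268,"dz":0,"rx":0,"ry":0,"rz":0,"hand":0.044},{"dx":0.0132,"dy":-0.0268,"dz":0,"rx":0,"ry":0,"rz":0,"hand":0.044},{"dx":0.0132,"dy":-0.0268,"dz":0,"rx":0,"ry":0,"rz":0,"hand":0.044},{"dx":0.0132,"dy":-0.0268,"dz":0,"rx":0,"ry":0,"rz":0,"hand":0.044},{"dx":0.0132,"dy":-0.0268,"dz":0,"rx":0,"ry":0,"rz":0,"hand":0.044},{"dx":0.0132,"dy":-0.0268,"dz":0,"rx":0,"ry":0,"rz":0,"hand":0.044},{"dx":0.0132,"dy":-0.0268,"dz":0,"rx":0,"ry":0,"rz":0,"hand":0.044}]'
python3 -m pendant '[{"dx":0.0132,"dy":-0.0268,"dz":0,"rx":0,"ry":0,"rz":0,"hand":0.044},{"dx":0.0132,"dy":-0.0268,"dz":0,"rx":0,"ry":0,"rz":0,"hand":0.044},{"dx":0.0132,"dy":-0.0268,"dz":0,"rx":0,"ry":0,"rz":0,"hand":0.044},{"dx":0.0132,"dy":-0.0268,"dz":0,"rx":0,"ry":0,"rz":0,"hand":0.044},{"dx":0,"dy":0,"dz":0,"rx":0,"ry":0,"rz":6.92,"hand":0.044},{"dx":0,"dy":0,"dz":0,"rx":0,"ry":0,"rz":6.92,"hand":0.044},{"dx":0,"dy":0,"dz":0,"rx":0,"ry":0,"rz":6.92,"hand":0.044},{"dx":0,"dy":0,"dz":0,"rx":0,"ry":0,"rz":0,"hand":0.044},{"dx":0,"dy":0,"dz":0,"rx":0,"ry":0,"rz":0,"hand":0.044}]'
python3 go.py .5705 .0918 .035 -3.75
```

```text
clock: 8.4
position: [0.5515, -0.0248, 0.0939]
ee_rot: [0.0, 0.989, 0.148, 0.0]
contact_force: [0.7, -0.7, -0.4]
width: 0.049
gripper_force: 31.5
clock: 9.15
position: [0.5706, 0.0917, 0.0936]
ee_rot: [0.0, 1.0, -0.031, 0.0]
contact_force: [-0.3, -0.5, -1.1]
width: 0.049
gripper_force: 31.6
t9.15 pos [0.5706 0.0917 0.0936] head -3.58 tilt [ 0.0001 -0.0002] F [-0.29 -0.49 -1.12] w 0.0490
d tool mm [-0.1 -0.1 58.6] rz 0.17
```

```bash
python3 -m pendant '[{"dx":0,"dy":0,"dz":0.02,"rx":0,"ry":0,"rz":0,"hand":0.044},{"dx":0,"dy":0,"dz":0.02,"rx":0,"ry":0,"rz":0,"hand":0.044},{"dx":0,"dy":0,"dz":0.015,"rx":0,"ry":0,"rz":0,"hand":0.044},{"dx":0,"dy":0,"dz":0.009,"rx":0,"ry":0,"rz":0,"hand":0.044},{"dx":0,"dy":0,"dz":0,"rx":0,"ry":0,"rz":0,"hand":0.044},{"dx":0,"dy":0,"dz":0,"rx":0,"ry":0,"rz":0,"hand":0.044}]'
python3 - <<'E'
from h import *
s=manip.get_image("side")["frame"][170:225,220:290,::-1];t=manip.get_image("top")["frame"][155:215,225:295,::-1]
cv2.imwrite("pics/i.png",np.hstack([cv2.resize(s,(400,320),interpolation=cv2.INTER_CUBIC),cv2.resize(t,(380,320),interpolation=cv2.INTER_CUBIC)]))
E
```

```text
clock: 9.65
position: [0.5707, 0.0916, 0.0293]
ee_rot: [0.0, 0.999, -0.032, -0.0]
contact_force: [0.1, -1.3, -0.3]
width: 0.0489
gripper_force: 31.6
```

View pics/i.png

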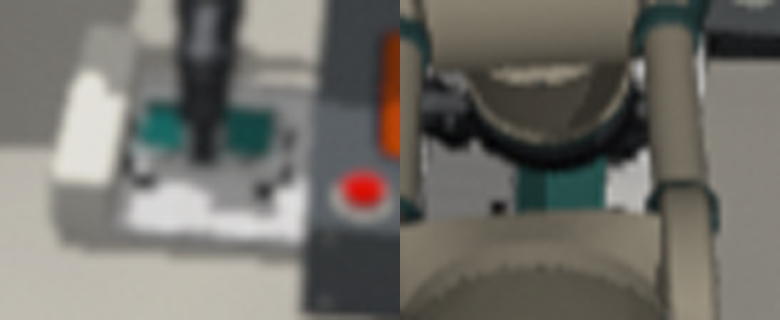

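In the side crop the plate (ends at crop x 140 and 275) hovers between the left guides (about x 140) and the right ones (about x 275–295). It is aligned, so I'll lower it while watching force.

```bash
python3 -m pendant '[{"dx":0,"dy":0,"dz":0.002,"rx":0,"ry":0,"rz":0,"hand":0.044},{"dx":0,"dy":0,"dz":0.002,"rx":0,"ry":0,"rz":0,"hand":0.044},{"dx":0,"dy":0,"dz":0.002,"rx":0,"ry":0,"rz":0,"hand":0.044},{"dx":0,"dy":0,"dz":0.001,"rx":0,"ry":0,"rz":0,"hand":0.044},{"dx":0,"dy":0,"dz":0.001,"rx":0,"ry":0,"rz":0,"hand":0.044},{"dx":0,"dy":0,"dz":0,"rx":0,"ry":0,"rz":0,"hand":0.044}]'
python3 -m pendant '[{"dx":0,"dy":0,"dz":0.001,"rx":0,"ry":0,"rz":0,"hand":0.044},{"dx":0,"dy":0,"dz":0.001,"rx":0,"ry":0,"rz":0,"hand":0.044},{"dx":0,"dy":0,"dz":0,"rx":0,"ry":0,"rz":0,"hand":0.044}]'
python3 -m pendant '[{"dx":0,"dy":0,"dz":0.001,"rx":0,"ry":0,"rz":0,"hand":0.044},{"dx":0,"dy":0,"dz":0.001,"rx":0,"ry":0,"rz":0,"hand":0.044},{"dx":0,"dy":0,"dz":0,"rx":0,"ry":0,"rz":0,"hand":0.044}]'
```

```text
clock: 10.25
position: [0.5705, 0.0917, 0.0211]
ee_rot: [0.0, 0.999, -0.033, -0.0]
contact_force: [0.0, -0.6, -1.9]
width: 0.0489
gripper_force: 31.6
clock: 10.5
position: [0.5705, 0.0917, 0.0191]
ee_rot: [0.0, 0.999, -0.033, -0.0]
contact_force: [-0.5, 0.7, -1.0]
width: 0.0492
gripper_force: 31.6
clock: 10.75
position: [0.5705, 0.0917, 0.0171]
ee_rot: [0.0, 0.999, -0.033, -0.0]
contact_force: [-0.5, 0.3, -0.8]
width: 0.0485
gripper_force: 31.6
```

```bash
python3 -m pendant '[{"dx":0,"dy":0,"dz":0.001,"rx":0,"ry":0,"rz":0,"hand":0.044},{"dx":0,"dy":0,"dz":0.001,"rx":0,"ry":0,"rz":0,"hand":0.044},{"dx":0,"dy":0,"dz":0,"rx":0,"ry":0,"rz":0,"hand":0.044}]'
python3 -m pendant '[{"dx":0,"dy":0,"dz":0.001,"rx":0,"ry":0,"rz":0,"hand":0.044},{"dx":0,"dy":0,"dz":0,"rx":0,"ry":0,"rz":0,"hand":0.044}]'
python3 -m pendant '[{"dx":0,"dy":0,"dz":0.0005,"rx":0,"ry":0,"rz":0,"hand":0.044},{"dx":0,"dy":0,"dz":0,"rx":0,"ry":0,"rz":0,"hand":0.044}]'
```

```text
clock: 11.0
position: [0.5705, 0.0918, 0.0151]
ee_rot: [0.0, 0.999, -0.033, -0.0]
contact_force: [0.6, 0.2, 0.2]
width: 0.0487
gripper_force: 31.6
clock: 11.17
position: [0.5706, 0.0917, 0.0141]
ee_rot: [0.0, 0.999, -0.033, -0.0]
contact_force: [0.6, 0.7, -1.5]
width: 0.0492
gripper_force: 31.6
clock: 11.33
position: [0.5707, 0.0917, 0.0137]
ee_rot: [0.0, 0.999, -0.033, -0.0]
contact_force: [0.6, -0.1, -0.8]
width: 0.0489
gripper_force: 31.6
```

```bash
python3 -m pendant '[{"dx":0,"dy":0,"dz":0,"rx":0,"ry":0,"rz":0,"hand":0.053},{"dx":0,"dy":0,"dz":0,"rx":0,"ry":0,"rz":0,"hand":0.068},{"dx":0,"dy":0,"dz":0,"rx":0,"ry":0,"rz":0,"hand":0.068},{"dx":0,"dy":0,"dz":-0.01,"rx":0,"ry":0,"rz":0,"hand":0.068},{"dx":0,"dy":0,"dz":-0.03,"rx":0,"ry":0,"rz":0,"hand":0.068},{"dx":0,"dy":0,"dz":-0.04,"rx":0,"ry":0,"rz":0,"hand":0.068},{"dx":-0.04,"dy":0,"dz":0,"rx":0,"ry":0,"rz":0,"hand":0},{"dx":-0.04,"dy":0,"dz":0,"rx":0,"ry":0,"rz":0,"hand":0},{"dx":-0.04,"dy":0,"dz":0,"rx":0,"ry":0,"rz":0,"hand":0},{"dx":-0.03,"dy":0,"dz":0,"rx":0,"ry":0,"rz":0,"hand":0},{"dx":0,"dy":0,"dz":0,"rx":0,"ry":0,"rz":0,"hand":0},{"dx":0,"dy":0,"dz":0,"rx":0,"ry":0,"rz":0,"hand":0}]'
python3 - <<'E'
from h import *
t=manip.get_image("top");s=manip.get_image("side")
c,p=blob(t,(75,60,20),(105,255,255),(235,165,275,205));print(p,cv2.contourArea(c),rect(t,c,.023))
c,p=blob(s,(75,60,20),(105,255,255),(235,180,280,210));print(p,cv2.contourArea(c),rect(s,c,.023))
a=s["frame"][175:220,225:285,::-1];b=t["frame"][155:210,225:285,::-1]
cv2.imwrite("pics/j.png",np.hstack([cv2.resize(a,(400,300),interpolation=cv2.INTER_CUBIC),cv2.resize(b,(327,300),interpolation=cv2.INTER_CUBIC)]))
E
python3 go.py .43 .1 .04 -3.7
```

```text
clock: 12.33
position: [0.4197, 0.1018, 0.0947]
ee_rot: [-0.0, 0.999, -0.033, 0.001]
contact_force: [0.9, -0.7, -0.8]
width: 0.0
gripper_force: 0.0
[254.87096774 183.4484767 ] 372.0 (array([0.57050496, 0.09233972]), [0.044933147728443146, 0.0713486522436142], np.float32(-0.827637))
[255.51306165 195.66039707] 159.5 (array([0.57140684, 0.0854502 ]), [0.054779939353466034, 0.07296799123287201], np.float32(-5.8379974))
t12.43 pos [0.423  0.1017 0.0948] head -3.76 tilt [0.0038 0.0001] F [ 0.46  0.22 -0.85] w -0.0002
d tool mm [ 6.9  1.2 54.9] rz -0.06
```

View pics/j.png

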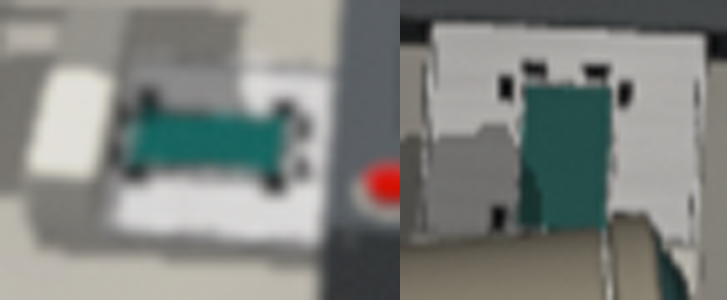

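The plate sits squarely between all the guides in both crops. The hand is already on the tray's centre line, so next I'll lower it in front of the block and push.

```bash
python3 -m pendant '[{"dx":0,"dy":0,"dz":0.03,"rx":0,"ry":0,"rz":0,"hand":0},{"dx":0,"dy":0,"dz":0.03,"rx":0,"ry":0,"rz":0,"hand":0},{"dx":0.015,"dy":0,"dz":0.002,"rx":0,"ry":0,"rz":0,"hand":0},{"dx":0.02,"dy":0,"dz":0,"rx":0,"ry":0,"rz":0,"hand":0},{"dx":0.01,"dy":0,"dz":0,"rx":0,"ry":0,"rz":0,"hand":0},{"dx":0.003,"dy":0,"dz":0,"rx":0,"ry":0,"rz":0,"hand":0},{"dx":0.002,"dy":0,"dz":0,"rx":0,"ry":0,"rz":0,"hand":0},{"dx":0,"dy":0,"dz":0,"rx":0,"ry":0,"rz":0,"hand":0}]'
python3 -m pendant '[{"dx":0.002,"dy":0,"dz":0,"rx":0,"ry":0,"rz":0,"hand":0},{"dx":0.002,"dy":0,"dz":0,"rx":0,"ry":0,"rz":0,"hand":0},{"dx":0.002,"dy":0,"dz":0,"rx":0,"ry":0,"rz":0,"hand":0}]'
python3 -m pendant '[{"dx":0.002,"dy":0,"dz":0,"rx":0,"ry":0,"rz":0,"hand":0},{"dx":0.002,"dy":0,"dz":0,"rx":0,"ry":0,"rz":0,"hand":0},{"dx":0.002,"dy":0,"dz":0,"rx":0,"ry":0,"rz":0,"hand":0}]'
python3 -m pendant '[{"dx":0.002,"dy":0,"dz":0,"rx":0,"ry":0,"rz":0,"hand":0},{"dx":0.002,"dy":0,"dz":0,"rx":0,"ry":0,"rz":0,"hand":0},{"dx":0.002,"dy":0,"dz":0,"rx":0,"ry":0,"rz":0,"hand":0}]'
```

```text
clock: 13.1
position: [0.4712, 0.0982, 0.0319]
ee_rot: [0.0, 0.999, -0.033, -0.0]
contact_force: [0.1, 1.1, 0.0]
width: 0.0
gripper_force: 0.0
clock: 13.35
position: [0.4765, 0.098, 0.032]
ee_rot: [0.0, 0.999, -0.033, 0.0]
contact_force: [0.8, -0.7, 0.8]
width: 0.0002
gripper_force: 0.0
clock: 13.6
position: [0.4807, 0.0976, 0.0316]
ee_rot: [0.0, 0.999, -0.033, -0.002]
contact_force: [-5.0, 1.6, 3.0]
width: 0.0002
gripper_force: 2.4
clock: 13.85
position: [0.4875, 0.0971, 0.0315]
ee_rot: [0.0, 0.999, -0.033, -0.001]
contact_force: [-4.4, 1.3, 3.1]
width: 0.0001
gripper_force: 2.5
```

```bash
python3 -m pendant '[{"dx":0.0025,"dy":0,"dz":0,"rx":0,"ry":0,"rz":0,"hand":0},{"dx":0.0025,"dy":0,"dz":0,"rx":0,"ry":0,"rz":0,"hand":0},{"dx":0.0025,"dy":0,"dz":0,"rx":0,"ry":0,"rz":0,"hand":0},{"dx":0.0025,"dy":0,"dz":0,"rx":0,"ry":0,"rz":0,"hand":0},{"dx":0.0025,"dy":0,"dz":0,"rx":0,"ry":0,"rz":0,"hand":0},{"dx":0.0025,"dy":0,"dz":0,"rx":0,"ry":0,"rz":0,"hand":0},{"dx":0.0025,"dy":0,"dz":0,"rx":0,"ry":0,"rz":0,"hand":0},{"dx":0.0025,"dy":0,"dz":0,"rx":0,"ry":0,"rz":0,"hand":0},{"dx":0.0025,"dy":0,"dz":0,"rx":0,"ry":0,"rz":0,"hand":0},{"dx":0.0025,"dy":0,"dz":0,"rx":0,"ry":0,"rz":0,"hand":0},{"dx":0.0025,"dy":0,"dz":0,"rx":0,"ry":0,"rz":0,"hand":0},{"dx":0.0025,"dy":0,"dz":0,"rx":0,"ry":0,"rz":0,"hand":0}]'
python3 -m pendant '[{"dx":0.0025,"dy":0,"dz":0,"rx":0,"ry":0,"rz":0,"hand":0},{"dx":0.0025,"dy":0,"dz":0,"rx":0,"ry":0,"rz":0,"hand":0},{"dx":0.0025,"dy":0,"dz":0,"rx":0,"ry":0,"rz":0,"hand":0},{"dx":0.0025,"dy":0,"dz":0,"rx":0,"ry":0,"rz":0,"hand":0},{"dx":0.0025,"dy":0,"dz":0,"rx":0,"ry":0,"rz":0,"hand":0},{"dx":0.0025,"dy":0,"dz":0,"rx":0,"ry":0,"rz":0,"hand":0},{"dx":0.0025,"dy":0,"dz":0,"rx":0,"ry":0,"rz":0,"hand":0},{"dx":0.0025,"dy":0,"dz":0,"rx":0,"ry":0,"rz":0,"hand":0},{"dx":0.0025,"dy":0,"dz":0,"rx":0,"ry":0,"rz":0,"hand":0},{"dx":0.0025,"dy":0,"dz":0,"rx":0,"ry":0,"rz":0,"hand":0},{"dx":0.0025,"dy":0,"dz":0,"rx":0,"ry":0,"rz":0,"hand":0},{"dx":0.0025,"dy":0,"dz":0,"rx":0,"ry":0,"rz":0,"hand":0}]'
python3 go.py .58 .091 .032 -3.75
```

```text
clock: 14.85
position: [0.5175, 0.0951, 0.0315]
ee_rot: [0.0, 0.999, -0.033, -0.002]
contact_force: [-5.5, 0.2, 3.4]
width: 0.0005
gripper_force: 2.9
clock: 15.85
position: [0.547, 0.0931, 0.0315]
ee_rot: [0.0, 0.999, -0.033, -0.002]
contact_force: [-6.8, 0.3, 4.6]
width: -0.0002
gripper_force: 3.3
t15.85 pos [0.547  0.0931 0.0315] head -3.76 tilt [-0.004  -0.0003] F [-6.75  0.27  4.63] w -0.0002
d tool mm [33.1 -0.1 -0.7] rz -0.01
```

```bash
python3 -m pendant '[{"dx":0.0025,"dy":0,"dz":0,"rx":0,"ry":0,"rz":0,"hand":0},{"dx":0.0025,"dy":0,"dz":0,"rx":0,"ry":0,"rz":0,"hand":0},{"dx":0.0025,"dy":0,"dz":0,"rx":0,"ry":0,"rz":0,"hand":0},{"dx":0.0025,"dy":0,"dz":0,"rx":0,"ry":0,"rz":0,"hand":0},{"dx":0.0025,"dy":0,"dz":0,"rx":0,"ry":0,"rz":0,"hand":0},{"dx":0.0025,"dy":0,"dz":0,"rx":0,"ry":0,"rz":0,"hand":0},{"dx":0.0025,"dy":0,"dz":0,"rx":0,"ry":0,"rz":0,"hand":0},{"dx":0.0025,"dy":0,"dz":0,"rx":0,"ry":0,"rz":0,"hand":0},{"dx":0.0025,"dy":0,"dz":0,"rx":0,"ry":0,"rz":0,"hand":0},{"dx":0.002,"dy":0,"dz":0,"rx":0,"ry":0,"rz":0,"hand":0},{"dx":0.001,"dy":0,"dz":0,"rx":0,"ry":0,"rz":0,"hand":0},{"dx":0.001,"dy":0,"dz":0,"rx":0,"ry":0,"rz":0,"hand":0}]'
python3 -m pendant '[{"dx":0.001,"dy":0,"dz":0,"rx":0,"ry":0,"rz":0,"hand":0},{"dx":0.001,"dy":0,"dz":0,"rx":0,"ry":0,"rz":0,"hand":0},{"dx":0.001,"dy":0,"dz":0,"rx":0,"ry":0,"rz":0,"hand":0},{"dx":0.001,"dy":0,"dz":0,"rx":0,"ry":0,"rz":0,"hand":0},{"dx":0.001,"dy":0,"dz":0,"rx":0,"ry":0,"rz":0,"hand":0},{"dx":0.001,"dy":0,"dz":0,"rx":0,"ry":0,"rz":0,"hand":0}]'
```

```text
clock: 16.85
position: [0.5733, 0.0913, 0.0315]
ee_rot: [0.0, 0.999, -0.033, -0.002]
contact_force: [-6.6, -0.0, 4.8]
width: 0.0001
gripper_force: 3.4
clock: 17.35
position: [0.5791, 0.0909, 0.0315]
ee_rot: [0.0, 0.999, -0.033, -0.002]
contact_force: [-7.7, -0.2, 3.9]
width: -0.0003
gripper_force: 3.5
```

```bash
python3 -m pendant '[{"dx":0.001,"dy":0,"dz":0,"rx":0,"ry":0,"rz":0,"hand":0},{"dx":0.001,"dy":0,"dz":0,"rx":0,"ry":0,"rz":0,"hand":0},{"dx":0.001,"dy":0,"dz":0,"rx":0,"ry":0,"rz":0,"hand":0},{"dx":0.001,"dy":0,"dz":0,"rx":0,"ry":0,"rz":0,"hand":0}]'|grep -E 'pos|cont'
python3 -m pendant '[{"dx":0.001,"dy":0,"dz":0,"rx":0,"ry":0,"rz":0,"hand":0}]'|grep -E 'pos|cont'
python3 -m pendant '[{"dx":0.001,"dy":0,"dz":0,"rx":0,"ry":0,"rz":0,"hand":0}]'|grep -E 'pos|cont'
```

```text
position: [0.5831, 0.0907, 0.0315]
contact_force: [-6.8, -0.5, 3.9]
position: [0.584, 0.0906, 0.0315]
contact_force: [-7.2, 1.0, 5.1]
position: [0.585, 0.0905, 0.0315]
contact_force: [-7.6, -0.9, 4.5]
```

```bash
python3 -m pendant '[{"dx":0.001,"dy":0,"dz":0,"rx":0,"ry":0,"rz":0,"hand":0}]'|grep -E 'pos|cont'
```

```text
position: [0.586, 0.0904, 0.0315]
contact_force: [-6.7, 0.4, 4.6]
```

```bash
for i in 1; do python3 -m pendant '[{"dx":0.0005,"dy":0,"dz":-0.0003,"rx":0,"ry":0,"rz":0,"hand":0}]'|grep -E 'pos|cont'; python3 -m pendant '[{"dx":0.0005,"dy":0,"dz":-0.0003,"rx":0,"ry":0,"rz":0,"hand":0}]'|grep -E 'pos|cont'; done
```

```text
position: [0.5865, 0.0904, 0.0315]
contact_force: [-7.0, -0.3, 2.6]
position: [0.5866, 0.0904, 0.0315]
contact_force: [-8.1, 0.7, 0.3]
```

```bash
python3 -m pendant '[{"dx":0.0005,"dy":0,"dz":0,"rx":0,"ry":0,"rz":0,"hand":0}]'|grep -E 'pos|cont'; python3 -m pendant '[{"dx":0.0005,"dy":0,"dz":0,"rx":0,"ry":0,"rz":0,"hand":0}]'|grep -E 'pos|cont'
```

```text
position: [0.587, 0.0904, 0.0315]
contact_force: [-6.9, -0.2, 2.7]
position: [0.5874, 0.0903, 0.0315]
contact_force: [-7.2, -0.2, 2.9]
```

```bash
python3 -m pendant '[{"dx":0.001,"dy":0,"dz":-0.0003,"rx":0,"ry":0,"rz":0,"hand":0}]'|grep -E 'pos|cont'; python3 -m pendant '[{"dx":0.001,"dy":0,"dz":0,"rx":0,"ry":0,"rz":0,"hand":0}]'|grep -E 'pos|cont'
```

```text
position: [0.5878, 0.0903, 0.0316]
contact_force: [-8.6, -0.6, 1.0]
position: [0.588, 0.0903, 0.0316]
contact_force: [-9.7, -0.1, 3.9]
```

```bash
python3 -m pendant '[{"dx":0.001,"dy":0,"dz":-0.0001,"rx":0,"ry":0,"rz":0,"hand":0}]'|grep -E 'pos|cont'; python3 -m pendant '[{"dx":0.001,"dy":0,"dz":-0.0001,"rx":0,"ry":0,"rz":0,"hand":0}]'|grep -E 'pos|cont'
```

```text
position: [0.5884, 0.0903, 0.0316]
contact_force: [-10.4, 1.0, 3.6]
position: [0.589, 0.0903, 0.0316]
contact_force: [-11.5, 0.8, 2.6]
```

```bash
python3 -m pendant '[{"dx":0.0005,"dy":0,"dz":-0.0002,"rx":0,"ry":0,"rz":0,"hand":0}]'|grep -E 'pos|cont'; python3 -m pendant '[{"dx":0.0005,"dy":0,"dz":-0.0001,"rx":0,"ry":0,"rz":0,"hand":0}]'|grep -E 'pos|cont'
```

```text
position: [0.5893, 0.0902, 0.0316]
contact_force: [-10.0, 1.2, 1.8]
position: [0.5895, 0.0902, 0.0316]
contact_force: [-10.6, 1.0, 2.7]
```

```bash
python3 -m pendant '[{"dx":0.0005,"dy":0,"dz":-0.0001,"rx":0,"ry":0,"rz":0,"hand":0}]'|grep -E 'pos|cont'; python3 -m pendant '[{"dx":0.0005,"dy":0,"dz":-0.0001,"rx":0,"ry":0,"rz":0,"hand":0}]'|grep -E 'pos|cont'
```

```text
position: [0.5899, 0.0902, 0.0316]
contact_force: [-11.8, 0.5, 2.5]
position: [0.5902, 0.0902, 0.0316]
contact_force: [-12.5, 0.8, 1.9]
```

```bash
python3 -m pendant '[{"dx":0.0006,"dy":0,"dz":-0.0001,"rx":0,"ry":0,"rz":0,"hand":0}]'|grep -E 'pos|cont'; python3 -m pendant '[{"dx":0.0006,"dy":0,"dz":-0.0001,"rx":0,"ry":0,"rz":0,"hand":0}]'|grep -E 'pos|cont'
```

```text
position: [0.5906, 0.0901, 0.0316]
contact_force: [-10.5, 0.1, 0.4]
position: [0.5918, 0.09, 0.0316]
contact_force: [-8.7, 0.8, -1.2]
```

```bash
python3 -m pendant '[{"dx":0.0005,"dy":0,"dz":-0.0001,"rx":0,"ry":0,"rz":0,"hand":0}]'|grep -E 'pos|cont'; python3 -m pendant '[{"dx":0.0005,"dy":0,"dz":-0.0001,"rx":0,"ry":0,"rz":0,"hand":0}]'|grep -E 'pos|cont'
```

```text
position: [0.5933, 0.0899, 0.0317]
contact_force: [-6.5, -0.2, -3.5]
position: [0.5938, 0.0899, 0.0316]
contact_force: [-9.4, 0.2, -2.1]
```

```bash
python3 -m pendant '[{"dx":0.0003,"dy":0,"dz":0,"rx":0,"ry":0,"rz":0,"hand":0}]'|grep -E 'pos|cont'; python3 -m pendant '[{"dx":0,"dy":0,"dz":0,"rx":0,"ry":0,"rz":0,"hand":0}]'|grep -E 'pos|cont'
```

```text
position: [0.5938, 0.0899, 0.0317]
contact_force: [-9.1, -0.5, -2.1]
position: [0.5938, 0.0899, 0.0317]
contact_force: [-8.6, 0.1, -1.5]
```

The force rose to 12.5 N, dropped to 6.5 N with a jump forward, and then the tray stopped moving. That is the click followed by the buffer. I'll back off and check that the force vanishes.

```bash
python3 -m pendant '[{"dx":-0.002,"dy":0,"dz":0,"rx":0,"ry":0,"rz":0,"hand":0},{"dx":-0.002,"dy":0,"dz":0,"rx":0,"ry":0,"rz":0,"hand":0},{"dx":-0.002,"dy":0,"dz":0,"rx":0,"ry":0,"rz":0,"hand":0},{"dx":-0.002,"dy":0,"dz":0,"rx":0,"ry":0,"rz":0,"hand":0},{"dx":-0.002,"dy":0,"dz":0,"rx":0,"ry":0,"rz":0,"hand":0},{"dx":-0.002,"dy":0,"dz":0,"rx":0,"ry":0,"rz":0,"hand":0},{"dx":-0.002,"dy":0,"dz":0,"rx":0,"ry":0,"rz":0,"hand":0},{"dx":-0.002,"dy":0,"dz":0,"rx":0,"ry":0,"rz":0,"hand":0},{"dx":-0.002,"dy":0,"dz":0,"rx":0,"ry":0,"rz":0,"hand":0}]'|grep -E 'pos|cont'
```

```text
position: [0.5829, 0.091, 0.0344]
contact_force: [1.3, 0.1, -0.2]
```

```bash
python3 -m pendant '[{"dx":-0.01,"dy":0,"dz":0,"rx":0,"ry":0,"rz":0,"hand":0},{"dx":-0.03,"dy":0,"dz":0,"rx":0,"ry":0,"rz":0,"hand":0},{"dx":-0.04,"dy":0,"dz":0,"rx":0,"ry":0,"rz":0,"hand":0},{"dx":-0.04,"dy":0,"dz":0,"rx":0,"ry":0,"rz":0,"hand":0},{"dx":-0.04,"dy":0,"dz":0,"rx":0,"ry":0,"rz":0,"hand":0},{"dx":0,"dy":0,"dz":0,"rx":0,"ry":0,"rz":0,"hand":0},{"dx":0,"dy":0,"dz":0,"rx":0,"ry":0,"rz":0,"hand":0},{"dx":0,"dy":0,"dz":0,"rx":0,"ry":0,"rz":0,"hand":0},{"dx":0,"dy":0,"dz":0,"rx":0,"ry":0,"rz":0,"hand":0},{"dx":0,"dy":0,"dz":0,"rx":0,"ry":0,"rz":0,"hand":0},{"dx":0,"dy":0,"dz":0,"rx":0,"ry":0,"rz":0,"hand":0}]'|grep -E 'pos|cont|clock'
python3 - <<'E'
from h import *
for n,bx in(("top",(220,155,290,180)),("side",(255,170,285,220))):
    d=manip.get_image(n);o=cv2.imread(f"pics/{n}0.png")[:,:,::-1]
    x0,y0,x1,y1=bx
    for f in(o.copy(),d["frame"]):
        try:
            c,p=blob({"frame":f},(0,0,150),(180,90,255),bx);print(n,p,cv2.contourArea(c))
        except Exception as e:print(e)
E
```

```text
clock: 21.1
position: [0.4226, 0.1016, 0.0339]
contact_force: [-0.3, 0.5, -0.2]
top [254.69975618 166.47474747] 478.5
top [254.57630736 166.52330132] 468.5
side [263.79995762 191.29624921] 786.5
side [264.20356745 191.45128205] 747.5
```

The block is back at its original latched place in both views and stays there untouched. I'm handing in.

```bash
python3 -c "
from rig import manip
print(manip.sign_off())"
```

```text
the job is handed in; nothing more can be done
None
```

The job is handed in, but no verdict came back: the button released the tray, the plate went into the pocket, and the tray clicked home, still shut untouched when I handed in at about 21 s. Wrist force while pushing peaked near 13 N.

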